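Run a fingertip along a row of lever switches

TASK

Test the row of four lever switches on the mounting plate by running a fingertip lightly along it, starting at the plate's bare end and going towards the grey junction box, so that each sloping lever in turn is pushed down by half its travel or a little more and springs back up. The row is staggered, so follow it sideways as you go. Press gently (a few newtons), do not grip or lift anything, and leave the loose things on the bench where they are.

Things in the scene. Friction and masses are not known exactly. Their poses are not given: they have to be found in the camera images.
- plate: Bare aluminium mounting plate, 400 x 110 x 6 mm, fixed flat on the bench. Origin: centre of its underside; x along its length, y across, z up. A grey junction box (45 mm along x, 70 across, top 44 mm above the bench) stands on its +x end, centred at x = +178 mm. The four switches stand in a row along x.
- switch1: The first lever switch, counted from the plate's bare end. Fixed black block 50 x 18 x 24 mm. Origin: centre of its underside, 6 mm above the bench; x along the row to the junction box, z up. Steel lever 14 mm wide, 2 thick, 48 long, hinged at x = -20, z = 28 mm (bracket top 27), slopes up 0.28 rad towards +x; free end at x = +26, y = 0, z = 41 mm.
- lever1 (a joint): Angle of the lever of switch 1, rad: 0 at rest (sloping up), growing as it is pushed down, 0.28 hard against its stop (lever level, its top 29 mm above the switch's origin). A light spring (0.4 N m/rad, 1.2 N at the free end at half travel) returns it. Half travel puts the free end about 7 mm lower. Negative: bent upwards.
- switch2: The second lever switch, counted from the plate's bare end. Fixed black block 50 x 18 x 24 mm. Origin: centre of its underside, 6 mm above the bench; x along the row to the junction box, z up. Steel lever 14 mm wide, 2 thick, 48 long, hinged at x = -20, z = 28 mm (bracket top 27), slopes up 0.28 rad towards +x; free end at x = +26, y = 0, z = 41 mm.
- lever2 (a joint): Angle of the lever of switch 2, rad: 0 at rest (sloping up), growing as it is pushed down, 0.28 hard against its stop (lever level, its top 29 mm above the switch's origin). A light spring (0.4 N m/rad, 1.2 N at the free end at half travel) returns it. Half travel puts the free end about 7 mm lower. Negative: bent upwards.
- switch3: The third lever switch, counted from the plate's bare end. Fixed black block 50 x 18 x 24 mm. Origin: centre of its underside, 6 mm above the bench; x along the row to the junction box, z up. Steel lever 14 mm wide, 2 thick, 48 long, hinged at x = -20, z = 28 mm (bracket top 27), slopes up 0.28 rad towards +x; free end at x = +26, y = 0, z = 41 mm.
- lever3 (a joint): Angle of the lever of switch 3, rad: 0 at rest (sloping up), growing as it is pushed down, 0.28 hard against its stop (lever level, its top 29 mm above the switch's origin). A light spring (0.4 N m/rad, 1.2 N at the free end at half travel) returns it. Half travel puts the free end about 7 mm lower. Negative: bent upwards.
- switch4: The fourth lever switch, counted from the plate's bare end (nearest the junction box). Fixed black block 50 x 18 x 24 mm. Origin: centre of its underside, 6 mm above the bench; x along the row to the junction box, z up. Steel lever 14 mm wide, 2 thick, 48 long, hinged at x = -20, z = 28 mm (bracket top 27), slopes up 0.28 rad towards +x; free end at x = +26, y = 0, z = 41 mm.
- lever4 (a joint): Angle of the lever of switch 4, rad: 0 at rest (sloping up), growing as it is pushed down, 0.28 hard against its stop (lever level, its top 29 mm above the switch's origin). A light spring (0.4 N m/rad, 1.2 N at the free end at half travel) returns it. Half travel puts the free end about 7 mm lower. Negative: bent upwards.
- screwdriver: Red-handled screwdriver, 190 mm long, lying loose on the bench beside the plate; to be left alone. Origin near its underside, x along its length.
- relay: Loose orange plug-in relay, 28 x 13 x 30 mm, standing beside the plate; to be left alone. Origin: underside centre.
- spare: Loose spare switch without a lever, black, 50 x 18 x 28 mm, lying beside the plate; not part of the row, to be left alone. Origin: underside centre.
- collar: Loose steel collar, 32 mm across, 12 mm high, beside the plate; to be left alone. Origin: underside centre.
- knob: Loose black control knob, 32 mm across, 26 mm high, beside the plate; to be left alone. Origin: underside centre.
- meter: Hand-held yellow meter, 170 x 85 x 38 mm, lying on the right of the bench; to be left alone. Origin: underside centre.
- can: Aluminium spray can, 56 mm across, 150 mm high, standing on the left of the bench; to be left alone. Origin: underside centre.

How it is judged:
By the outcome, as a careful person would: the job done as asked, in the order asked, and still so for the second after the job is handed in, with the robot touching nothing.
It also fails if it takes over 45 s, if anything falls off the work surface, if the arm or the gripper's body presses on something with over 40 N, if the wrist force passes 120 N, or if a joint passes its speed limit or range.

ROBOT

A 6-joint arm with a two-finger parallel gripper is mounted at the origin on the work surface. World frame = base frame: x ahead of the robot, y to its left, z up, the work surface at z = 0. Lengths are in m, angles in rad, forces in N, time in s.
With the tool pointing down it reaches from about 0.375 to 0.9 m from the base axis. Payload 3.1 kg.
Tool frame: the origin (TCP) lies at the very end of the fingers, on their centre line; the grasp point (between the pads) lies 19 mm behind it; z points along the fingers, y is the direction in which the jaws open and shut (so a half turn about z gives the same grasp; the last joint's range is limited). The gripper opens to 87 mm and grips with 3 to 60 N. Pads are 19 mm wide; open, the fingers measure 117 mm over their backs; the gripper's body (75 mm by 190 mm) begins 51 mm behind the grasp point.
Start: joints at [1.014, 0.527, 1.433, -0, 1.181, -0.178], TCP at [0.231, 0.581, 0.223] pointing down, gripper open.
Joint ranges: [-3.08, 3.08], [-0.75, 2.2], [0.22, 2.44], [-1.43, 4.57], [0, 2.65], [-2.85, 2.85]. Speed limits (rad/s): [2.79, 2.79, 3.14, 3.14, 3.14, 3.14].

INTERFACE

Orientations are given as a unit quaternion [x, y, z, w].
In Python, from rig import robot gives the robot as it stands.
- The arm moves only by the tool arm_command, never from a script. Its argument "targets" is a list of rows, each a list of 5 numbers: the shift along the tool's x, y, z in cm, then the turn about the tool's z in rad, then the finger opening in cm, from 0 to 8.7. In form: [[dx, dy, dz, spin, hand], ...]. A call has 1 to 5 rows; each row is the pose to reach, as a shift and turn from the pose commanded when the call began, along the tool's axes at that moment; what a row does not reach only later rows make up. A row lasts 1/8 s, in which the tool goes at most 62.5 mm and 10.7 degrees, less where a joint would pass 70% of its speed; a pose out of reach is approached as far as the arm can. A call with a gripper value outside its range is refused whole. The fingers move at their own pace and stop on an object; "newtons" is the grip in N (left out, the last holds). Time passes only in rows, so rows that repeat a pose let the fingers close. It gives the time, the measured TCP pose, the force and the opening at its end, in the units of the state.
- robot.get_obs(): the state, without advancing time (a new reading comes with each control period).
- robot.camera(name): name is "scene" or "side" or "wrist"; returns (picture, depth): 400x640x3 uint8, red, green, blue; 400x640 float32, m along the optical axis (not along the pixel's ray), 0 where there is no reading.
- robot.camera_model(name): a dict with "mtx" (3x3 intrinsics, pixels), "extrinsics" (4x4, takes a point from world to camera coordinates). Camera axes: x right, y up, looking along -z (the intrinsics and any distortion apply to the point x, -y, -z); pixel columns grow to the right and rows downward; lengths in m; the calibration is good to about 2 mm. A picture is of the moment at which its call begins: read the wrist's pose just before it. camera_model takes no time and is no camera call; for the wrist camera it gives the pose at the moment of the call.
- robot.hand_in(): hands the job in, once; it reports no verdict.
The state is a dict: "time": time; "q": joint angles; "joint_velocities": joint speeds; "joint_torque": joint torques, N m; "position": TCP position; "tool_rot": TCP orientation; "ft_force": force on the tool from outside, world axes, zero at the start; "moment": the same for the moment, N m; "grip_width": finger opening in m.
Only numpy, scipy, OpenCV 4.12 (cv2) and the standard library are available. Lean on these libraries where they do the work, as an engineer would, in place of code of your own. Each camera call takes 0.05 s, during which the arm holds its last target.

## Working session

There is one attempt and no reset: what is moved stays moved. The work goes in short steps, Python scripts to look and compute and a tool call to move; the robot and the scene stay as the last step left them, time stands still between calls to the robot, and variables do not carry over. Pictures are saved under pics/ and viewed, and the job is handed in when it is done.

Besides the shell and the picture viewer there is one more tool, called as name(argument=value, ...) on one line, values as JSON. arm_command: Moves the arm, as the interface text tells. Its arguments: {"type":"object","properties":{"targets":{"type":"array","items":{"type":"array","items":{"type":"number"}}},"newtons":{"type":"number"}},"required":["targets"]}

```bash
mkdir -p pics; ls
python3 - <<'E'
from rig import robot
import cv2,numpy as np
o=robot.get_obs();print({k:np.round(v,3) for k,v in o.items()})
for n in ["scene","side","wrist"]:
    m=robot.camera_model(n)
    p,d=robot.camera(n)
    np.savez(f"{n}0.npz",p=p,d=d,K=m["mtx"],E=m["extrinsics"])
    print(n,{k:(np.round(v,3).tolist() if k in("mtx","extrinsics") else v) for k,v in m.items()})
    cv2.imwrite(f"pics/{n}0.png",p[:,:,::-1])
E
```

```text
pics
{'time': np.float64(0.0), 'q': array([ 1.013,  0.528,  1.434, -0.   ,  1.181, -0.178]), 'joint_velocities': array([ 0.001, -0.001,  0.   , -0.   , -0.   , -0.002]), 'joint_torque': array([ -0.   , -44.005, -17.659,   0.063,   0.058,  -0.   ]), 'position': array([0.231, 0.58 , 0.222]), 'tool_rot': array([ 0.188,  0.982, -0.001, -0.   ]), 'ft_force': array([-0.092, -0.106, -0.977]), 'moment': array([0.018, 0.013, 0.005]), 'grip_width': np.float64(0.087)}
scene {'mtx': [[443.516, 0.0, 316.84], [0.0, 443.516, 205.763], [0.0, 0.0, 1.0]], 'extrinsics': [[-0.743, 0.669, 0.001, 0.419], [-0.411, -0.458, 0.788, 0.185], [0.528, 0.585, 0.615, -1.508], [0.0, 0.0, 0.0, 1.0]]}
side {'mtx': [[389.587, 0.0, 317.828], [0.0, 389.587, 204.618], [0.0, 0.0, 1.0]], 'extrinsics': [[0.733, -0.68, -0.015, -0.45], [0.395, 0.407, 0.824, -0.261], [-0.554, -0.61, 0.566, -0.868], [0.0, 0.0, 0.0, 1.0]]}
wrist {'mtx': [[324.32, 0.0, 318.373], [0.0, 324.32, 194.542], [0.0, 0.0, 1.0]], 'extrinsics': [[0.368, 0.93, -0.001, -0.624], [-0.9, 0.356, -0.252, 0.031], [-0.234, 0.094, 0.968, -0.389], [0.0, 0.0, 0.0, 1.0]]}
```

View pics/scene0.png

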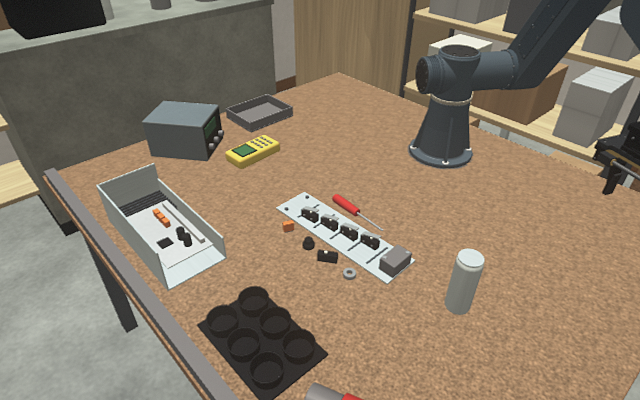

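View pics/side0.png

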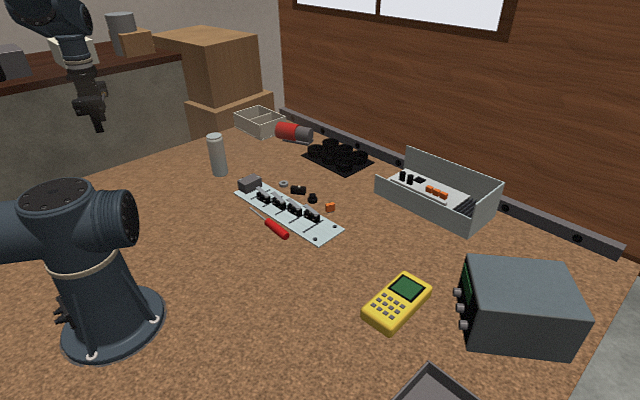

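View pics/wrist0.png

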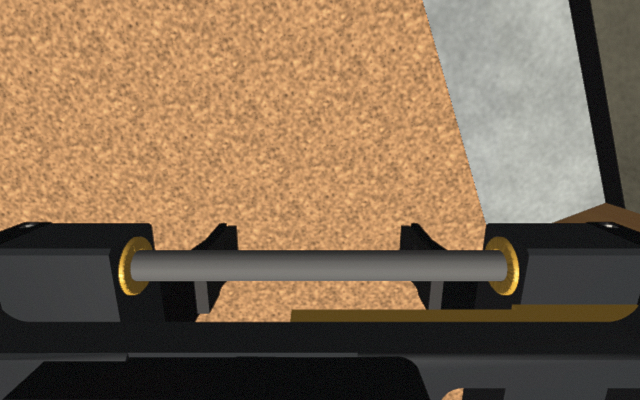

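The scene picture shows the plate running from its bare end at about (290,205) to the junction box at (396,261). The loose parts lie on both sides of it. I'll enlarge that area.

```bash
cat > h.py <<'E'
import numpy as np,cv2
def load(n):
    z=np.load(n);return z['p'],z['d'],z['K'],z['E']
def px2w(u,v,dep,K,E):
    x=(u-K[0,2])/K[0,0]*dep; y=(v-K[1,2])/K[1,1]*dep
    pc=np.array([x,-y,-dep,1]);return (np.linalg.inv(E)@pc)[:3]
def px2z(u,v,z,K,E):
    Ei=np.linalg.inv(E);c=Ei[:3,3];r=Ei[:3,:3]@np.array([(u-K[0,2])/K[0,0],-(v-K[1,2])/K[1,1],-1.])
    return c+r*(z-c[2])/r[2]
def w2px(P,K,E):
    P=np.atleast_2d(P);c=P@E[:3,:3].T+E[:3,3]
    return np.stack([K[0,0]*c[:,0]/-c[:,2]+K[0,2],K[1,1]*-c[:,1]/-c[:,2]+K[1,2]],1)
E
python3 - <<'E'
from h import *
p,d,K,E=load('scene0.npz')
c=p[180:300,260:430,::-1]
cv2.imwrite('pics/scene0c.png',cv2.resize(c,None,fx=4.7,fy=4.7,interpolation=cv2.INTER_CUBIC))
p,d,K,E=load('side0.npz')
c=p[165:255,220:355,::-1]
cv2.imwrite('pics/side0c.png',cv2.resize(c,None,fx=5.9,fy=5.9,interpolation=cv2.INTER_CUBIC))
E
```

```text
(no output)
```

View pics/scene0c.png

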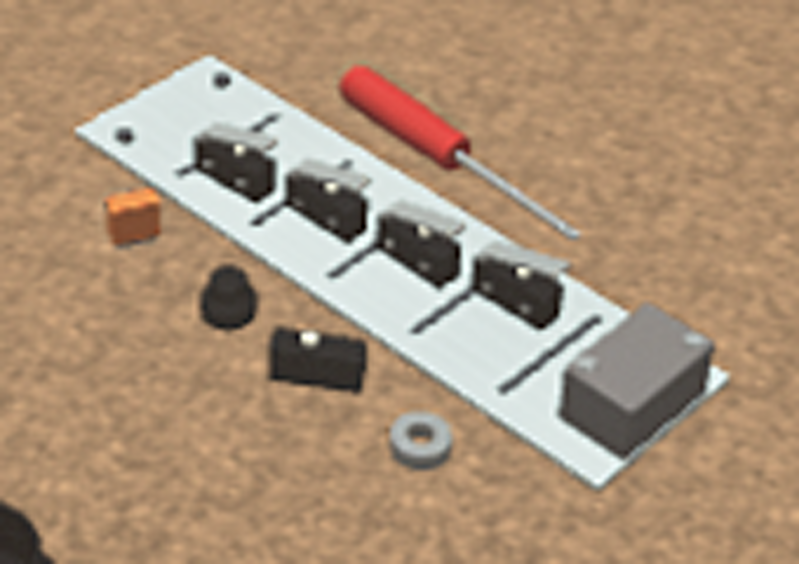

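View pics/side0c.png

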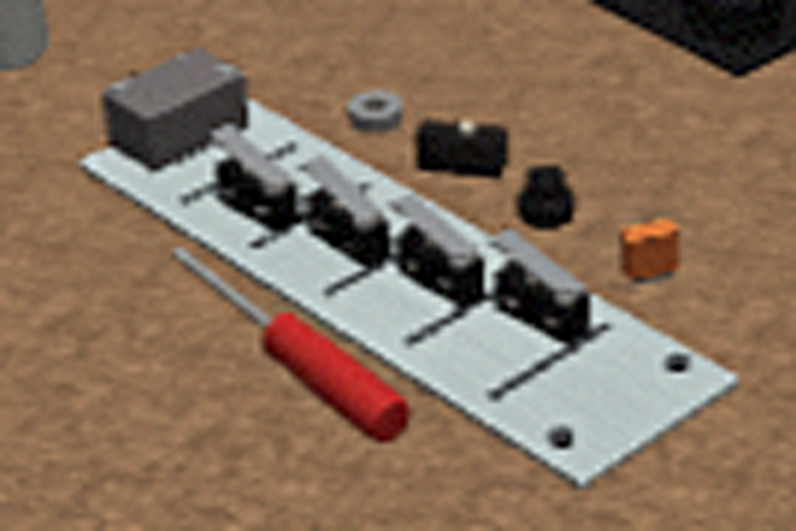

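The scene crop shows the plate corners at about (208,57), (78,130), (600,487) and (728,377). The levers rise to the right, towards the box. From these I'll work out the plate's pose.

Run:
```python
from h import *
p,d,K,E=load('scene0.npz')
C=np.array([[208,57],[78,130],[600,487],[728,377]])/4.7+[260,180]-0.4
W=np.array([px2z(u,v,.006,K,E) for u,v in C]);print(W.round(4))
for i in range(4):print(np.linalg.norm(W[i]-W[(i+1)%4]).round(4))
p,d,K,E=load('side0.npz')
C=np.array([[583,486],[738,378],[250,98],[80,160]])/5.9+[220,165]-0.4
W2=np.array([px2z(u,v,.006,K,E) for u,v in C]);print(W2.round(4))
for w in (W,W2):
    ax=(w[3]+w[2]-w[0]-w[1]);print(w.mean(0),np.arctan2(ax[1],ax[0]))
```

```text
[[ 0.5013 -0.127   0.006 ]
 [ 0.6081 -0.1228  0.006 ]
 [ 0.592   0.2755  0.006 ]
 [ 0.484   0.2698  0.006 ]]
0.1068
0.3986
0.1082
0.3972
[[ 0.4942 -0.1315  0.006 ]
 [ 0.6035 -0.1252  0.006 ]
 [ 0.5896  0.2578  0.006 ]
 [ 0.4805  0.2699  0.006 ]]
[0.54634664 0.073864   0.006     ] 1.6127729586674968
[0.54193079 0.06776935 0.006     ] 1.6060414691678813
```

Run:
```python
from h import *
from scipy.spatial.transform import Rotation as R
from rig import robot
o=robot.get_obs();T=R.from_quat(o['tool_rot']).as_matrix();print(T.round(3))
p,d,K,E=load('wrist0.npz')
Ei=np.linalg.inv(E);print('cam',Ei[:3,3].round(3),'in tool',(T.T@(Ei[:3,3]-o['position'])).round(3),'look(tool)',(T.T@-Ei[:3,2]).round(3),'img right(tool)',(T.T@Ei[:3,0]).round(3),'up',(T.T@Ei[:3,1]).round(3))
p,d,K,E=load('scene0.npz')
for n,(u,v) in {'can base':(460,305),'can top':(470,258)}.items():print(n,px2w(u,v,d[v,u],K,E).round(3))
# required move: camera view centre over plate centre
yaw=1.608
for tx in (yaw-np.pi/2,yaw+np.pi/2):
    print('spin',)
yawx=np.arctan2(T[1,0],T[0,0]);print('yawx',yawx)
```

```text
[[-0.929  0.37  -0.001]
 [ 0.37   0.929 -0.001]
 [ 0.    -0.002 -1.   ]]
cam [0.167 0.606 0.383] in tool [ 0.069 -0.    -0.162] look(tool) [-0.252  0.001  0.968] img right(tool) [ 0.002  1.    -0.   ] up [ 0.968 -0.002  0.252]
can base [0.547 0.435 0.036]
can top [0.528 0.419 0.152]
spin
spin
yawx 2.762755770967973
```

arm_command(targets=[[-5,-3,0.5,-0.08,0],[-10,-6,1,-0.16,0],[-15,-9,1.5,-0.24,0],[-20,-12,2,-0.32,0],[-25,-15,2.5,-0.416,0]])

```text
time: 0.78
position: [0.4088, 0.3473, 0.1973]
tool_rot: [-0.02, 1.0, 0.0, 0.0]
ft_force: [1.6, 0.4, 0.6]
grip_width: 0.0446
```

arm_command(targets=[[-3.5,-5,0.8,0,0],[-7,-10,1.6,0,0],[-10.5,-15,2.4,0,0],[-14,-20,3.2,0,0],[-17.5,-25,3.8,0,0]])

```text
time: 1.4
position: [0.5928, 0.1038, 0.1589]
tool_rot: [-0.018, 1.0, 0.0, -0.0]
ft_force: [0.4, -0.2, 0.2]
grip_width: 0.0015
```

arm_command(targets=[[-2,-3.4,0,0,0],[-2,-3.4,0,0,0]])

```text
time: 1.65
position: [0.6152, 0.0692, 0.1591]
tool_rot: [-0.016, 1.0, -0.0, 0.001]
ft_force: [-0.0, 0.8, -0.6]
grip_width: 0.0005
```

```bash
cat >> h.py <<'E'
def snap(n,tag):
    from rig import robot
    o=robot.get_obs();m=robot.camera_model(n);p,d=robot.camera(n)
    np.savez(f"{tag}.npz",p=p,d=d,K=m["mtx"],E=m["extrinsics"])
    cv2.imwrite(f"pics/{tag}.png",p[:,:,::-1])
    print('t',round(float(o['time']),3),'pos',np.round(o['position'],4),'q',np.round(o['q'],3),'rot',np.round(o['tool_rot'],4),'F',np.round(o['ft_force'],2),'w',round(float(o['grip_width']),4),'vel',np.abs(o['joint_velocities']).max().round(3))
    return p,d,m["mtx"],m["extrinsics"]
E
python3 -c "
from h import *
snap('wrist','w1')"
```

```text
t 1.65 pos [0.6152 0.0692 0.1591] q [-0.068  0.594  1.509 -0.     1.038 -1.671] rot [-1.640e-02  9.999e-01 -3.000e-04  6.000e-04] F [-0.03  0.83 -0.62] w 0.0005 vel 0.055
```

View pics/w1.png

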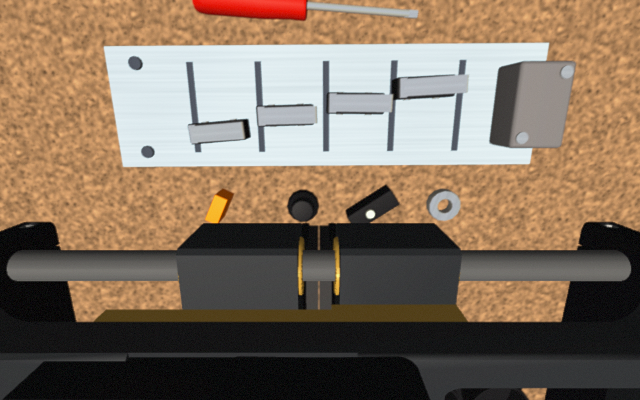

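The wrist view shows the plate with corners near (106,46), (548,43), (531,163) and (123,166). The four levers are at (220,131), (287,115), (360,103) and (432,86), and the box is at (534,105). I'll enlarge it in two halves.

Run:
```python
from h import *
p,d,K,E=load('w1.npz')
for i,x in enumerate((95,330)):
    c=p[30:180,x:x+235,::-1]
    c=cv2.resize(c,None,fx=3.4,fy=3.4,interpolation=cv2.INTER_CUBIC)
    for k in range(0,235,20):
        cv2.putText(c,str(x+k),(int(k*3.4),10),0,.35,(0,0,255),1);cv2.line(c,(int(k*3.4),12),(int(k*3.4),18),(0,0,255),1)
    for k in range(0,150,20):
        cv2.putText(c,str(30+k),(0,int(k*3.4)+4),0,.35,(255,0,0),1)
    cv2.imwrite(f'pics/w1c{i}.png',c)
```

```text
(no output)
```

View pics/w1c0.png

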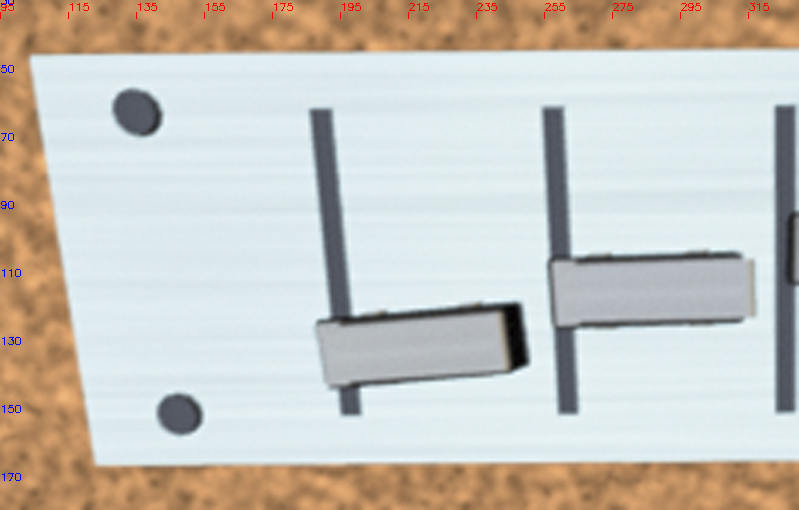

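View pics/w1c1.png

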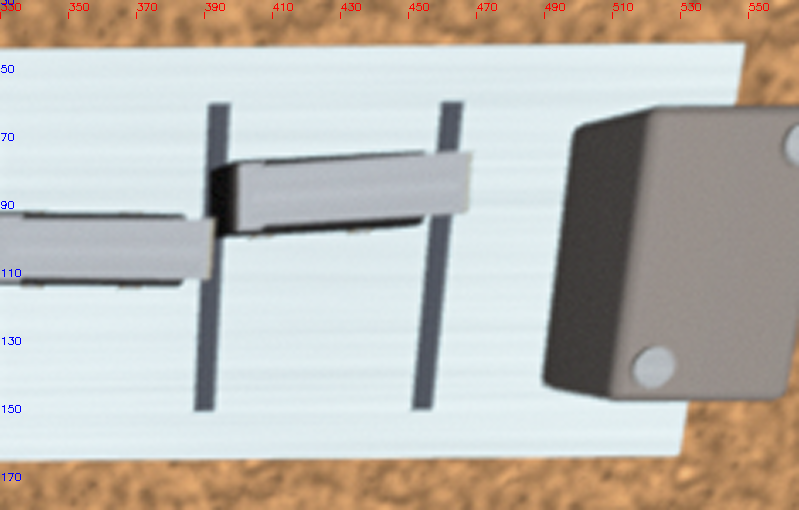

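Run:
```python
from h import *
p,d,K,E=load('w1.npz')
C=np.array([[103.8,46.5],[122.9,166.8],[530.6,163.8],[548.8,42.6]])-.3
W=np.array([px2z(u,v,.006,K,E) for u,v in C]);print(W.round(4))
for i in range(4):print(np.linalg.norm(W[i]-W[(i+1)%4]).round(4),end=' ')
ax=W[3]+W[2]-W[0]-W[1];yaw=np.arctan2(ax[1],ax[0]);c=W.mean(0);print('\n',c,yaw)
Rz=np.array([[np.cos(yaw),-np.sin(yaw)],[np.sin(yaw),np.cos(yaw)]])
tips=[[(242,120.9),(244.7,139.7)],[(314.1,105.6),(314.1,124.1)],[(392.6,94.1),(391.8,112.4)],[(468.2,75),(467,92.4)]]
hin=[[(188.2,124.4),(192.1,143.8)],[(257.1,106.2),(259.1,125.9)],None,[(400,78.5),(400,97.9)]]
for t,h in zip(tips,hin):
    for q,z in ((t,.0482),(h,.035)):
        if q is None: continue
        P=np.array([px2z(u-.3,v-.3,z,K,E) for u,v in q])
        L=(P[:,:2]-c[:2])@Rz
        u,v=np.mean(q,0)
        print(np.round(P.mean(0)[:2],4),'plate',L.mean(0).round(4),'w',np.linalg.norm(P[0]-P[1]).round(4),'depthz',px2w(u,v,d[int(v),int(u)-2],K,E)[2].round(4))
print([px2w(u,v,d[v,u],K,E)[2].round(4) for u,v in ((150,100),(350,60),(480,130),(400,20),(540,100))])
```

```text
[[ 0.498  -0.1272  0.006 ]
 [ 0.6068 -0.123   0.006 ]
 [ 0.59    0.2761  0.006 ]
 [ 0.481   0.2705  0.006 ]]
0.1089 0.3994 0.1092 0.398 
 [0.54393421 0.07410799 0.006     ] 1.6132397080680898
[0.5647 0.0055] plate [-0.0694 -0.0178] w 0.0153 depthz 0.0477
[ 0.5704 -0.0437] plate [-0.1188 -0.0215] w 0.0167 depthz 0.0059
[0.5503 0.0635] plate [-0.0109 -0.0059] w 0.0147 depthz 0.047
[0.5531 0.0155] plate [-0.059  -0.0067] w 0.0164 depthz 0.0302
[0.539  0.1263] plate [0.0524 0.0027] w 0.0142 depthz 0.0467
[0.5219 0.185 ] plate [0.1117 0.0173] w 0.0132 depthz 0.0474
[0.5263 0.1346] plate [0.0612 0.0151] w 0.0155 depthz 0.0291
[np.float64(0.0052), np.float64(0.0068), np.float64(0.0061), np.float64(-0.0008), np.float64(0.0437)]
```

```bash
cat >> h.py <<'E'
c0=np.array([.5439,.0741]);yaw0=1.6132
Rz0=np.array([[np.cos(yaw0),-np.sin(yaw0)],[np.sin(yaw0),np.cos(yaw0)]])
def st(goal=None):
    from rig import robot
    from scipy.spatial.transform import Rotation as R
    o=robot.get_obs();T=R.from_quat(o['tool_rot']).as_matrix();P=o['position']
    print('t',round(float(o['time']),3),'pos',P.round(4),'plate(mm)',((P[:2]-c0)@Rz0*1000).round(1),'yawx',np.arctan2(T[1,0],T[0,0]).round(4),'tilt',T[:,2].round(4),'F',np.round(o['ft_force'],2))
    if goal is not None:
        g=np.r_[c0+Rz0@np.array(goal[:2])/1000,goal[2]/1000]
        print('world goal',g.round(4),'tool shift cm',(T.T@(g-P)*100).round(2))
E
python3 -c "
from h import *
st((-150,-21,158))"
```

```text
t 1.7 pos [0.6136 0.071  0.159 ] plate(mm) [ -6.  -69.5] yawx -3.1072 tilt [-1.e-03  3.e-04 -1.e+00] F [0.08 0.9  0.53]
world goal [ 0.5712 -0.0749  0.158 ] tool shift cm [  4.73 -14.43   0.1 ]
```

arm_command(targets=[[1,-3,0,0.18,0],[2,-6,0,0.36,0],[3,-9,0,0.54,0],[4,-12,0,0.72,0],[4.7,-14.5,0,0.9,0]])

```text
time: 2.33
position: [0.5704, -0.0735, 0.1595]
tool_rot: [0.42, 0.907, 0.0, -0.001]
ft_force: [0.7, 0.5, -0.3]
grip_width: 0.0002
```

arm_command(targets=[[0,0,0,0.18,0],[0,0,0,0.36,0],[0,0,0,0.54,0],[0,0,0,0.665,0],[0,0,0,0.665,0]])

```text
time: 2.95
position: [0.571, -0.0727, 0.1595]
tool_rot: [0.691, 0.723, -0.0, -0.001]
ft_force: [-0.0, -0.6, -0.5]
grip_width: 0.0005
```

```bash
python3 -c "
from h import *
snap('wrist','w2')
st((-150,-21,60))"
```

```text
t 2.95 pos [ 0.571  -0.0727  0.1595] q [-0.321  0.542  1.619  0.     0.981 -0.367] rot [ 6.906e-01  7.233e-01 -1.000e-04 -6.000e-04] F [-0.03 -0.61 -0.46] w 0.0005 vel 0.035
t 3.0 pos [ 0.5712 -0.0729  0.1596] plate(mm) [-148.1  -21. ] yawx 1.6175 tilt [-8.e-04  5.e-04 -1.e+00] F [-0.46  0.29 -0.09]
world goal [ 0.5712 -0.0749  0.06  ] tool shift cm [-0.2   0.01  9.96]
```

View pics/w2.png

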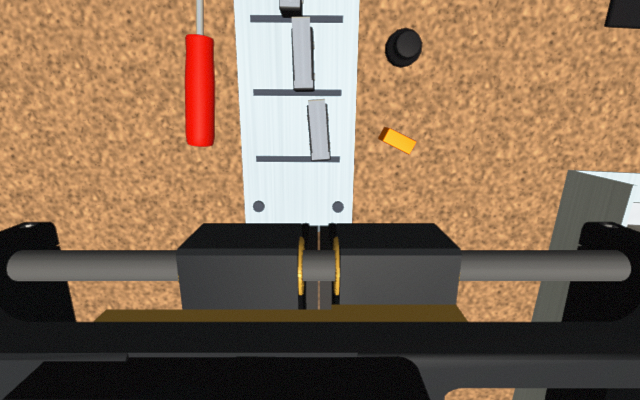

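The wrist view now looks along the row. Lever 1 is at (318,130) and lever 2 at (302,52). The bare end is below, at rows 206–225. I'll cross-check lever 1 and 2 positions in a crop.

Run:
```python
from h import *
p,d,K,E=load('w2.npz')
x,y=225,0
c=p[y:y+180,x:x+140,::-1]
c=cv2.resize(c,None,fx=3.3,fy=3.3,interpolation=cv2.INTER_CUBIC)
cv2.imwrite('pics/w2c.png',c)
```

```text
(no output)
```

View pics/w2c.png

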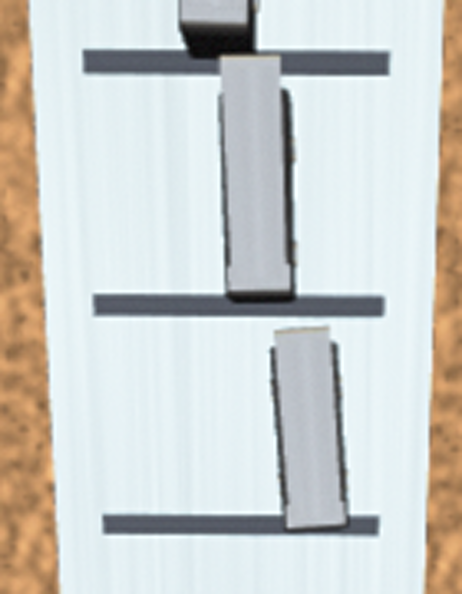

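Run:
```python
from h import *
p,d,K,E=load('w2.npz')
for n,q,z in (('t1',[(273,330),(328,326)],.0482),('h1',[(286,527),(347,524)],.035),('t2',[(220,56),(280,56)],.0482),('h2',[(226,292),(293,292)],.035),('platehinge edge',[(60,594),(425,594)],.006)):
    P=np.array([px2z(u/3.3+225-.3,v/3.3-.3,z,K,E) for u,v in q])
    L=(P[:,:2]-c0)@Rz0*1000
    print(n,L.mean(0).round(1),'w',np.linalg.norm(P[0]-P[1]).round(4))
```

```text
t1 [-70.3 -18.1] w 0.0135
h1 [-120.8  -22.5] w 0.0164
t2 [-10.2  -6.2] w 0.0138
h2 [-61.2  -7.5] w 0.0171
platehinge edge [-145.9   -0.6] w 0.1098
```

Both views agree to within about 1 mm. Next I descend over the bare end.

arm_command(targets=[[-0.1,0,4,0,0],[-0.2,0,8,0,0],[-0.2,0,10,0,0],[-0.2,0,11.9,0,0],[-0.2,0,11.9,0,0]])

```text
time: 3.62
position: [0.5705, -0.0754, 0.0392]
tool_rot: [0.691, 0.723, -0.001, -0.002]
ft_force: [-0.2, 0.7, 0.1]
grip_width: 0.0005
```

```bash
python3 -c "
from h import *
snap('side','s3');st((-82,-19,40))"
python3 - <<'E'
import cv2
p=cv2.imread('pics/s3.png')[130:260,220:370]
cv2.imwrite('pics/s3c.png',cv2.resize(p,None,fx=4.5,fy=4.5,interpolation=cv2.INTER_CUBIC))
E
```

```text
t 3.625 pos [ 0.5705 -0.0754  0.0392] q [-0.326  0.728  1.688  0.     0.73  -0.371] rot [ 0.691   0.7229 -0.0008 -0.0018] F [-0.23  0.68  0.07] w 0.0005 vel 0.033
t 3.675 pos [ 0.5713 -0.0757  0.0402] plate(mm) [-150.9  -21.1] yawx 1.6155 tilt [-1.5e-03  6.0e-04 -1.0e+00] F [ 0.42 -0.34 -0.4 ]
world goal [ 0.5664 -0.007   0.04  ] tool shift cm [ 6.89 -0.19  0.02]
```

View pics/s3c.png

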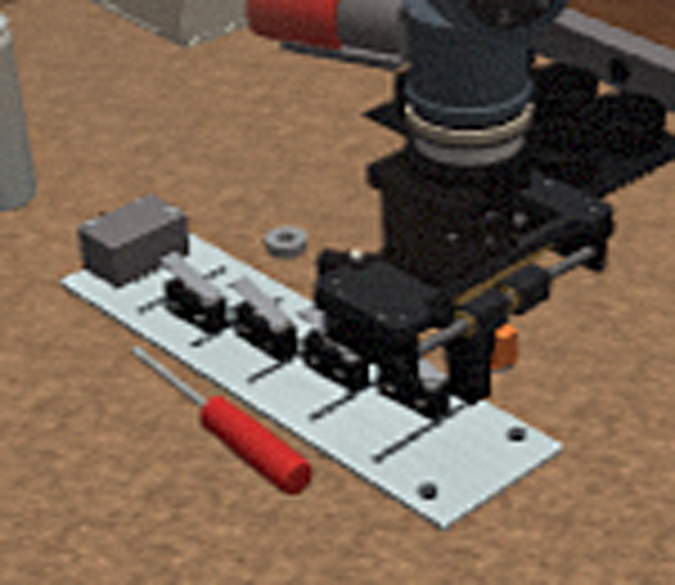

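Run:
```python
from h import *
p,d,K,E=load('s3.npz')
P=np.array([[.5713,-.0757,.04],[.5713,-.0757,.110],[.476,-.072,.11],[.666,-.08,.11]])
print(((w2px(P,K,E)-[220,130])*4.5).round())
x0,y0=220,130
for u,v in ((480,390),(478,350),(395,350),(360,300),(405,290),(395,330),(440,330)):
    U,V=int(u/4.5+x0),int(v/4.5+y0); w=px2w(U,V,d[V,U],K,E);print((u,v),w.round(3),((w[:2]-c0)@Rz0*1000).round())
```

```text
[[471. 389.]
 [470. 297.]
 [348. 357.]
 [582. 243.]]
(480, 390) [ 0.568 -0.084  0.048] [-159.  -18.]
(478, 350) [ 0.567 -0.085  0.08 ] [-160.  -17.]
(395, 350) [ 0.476 -0.112  0.138] [-183.   76.]
(360, 300) [ 0.481 -0.08   0.153] [-151.   70.]
(405, 290) [ 0.509 -0.087  0.15 ] [-159.   42.]
(395, 330) [ 0.476 -0.112  0.15 ] [-183.   76.]
(440, 330) [ 0.518 -0.103  0.125] [-176.   33.]
```

The side view shows the fingertip at (475,395), where calibration puts the TCP. The gripper body is above z = 0.12 m and the loose parts are clear. I'll start the sweep up to most of lever 1, then check.

arm_command(targets=[[1.2,0,0,0,0],[2.4,0,0,0,0],[3.6,-0.05,0,0,0],[4.9,-0.15,0,0,0],[6.1,-0.25,0,0,0]])

```text
time: 4.3
position: [0.567, -0.0147, 0.0409]
tool_rot: [0.691, 0.722, 0.0, 0.001]
ft_force: [0.7, -1.6, 0.5]
grip_width: 0.0004
```

```bash
python3 -c "
from h import *
snap('wrist','w4');st((-50,-7,40))"
python3 - <<'E'
import cv2
p=cv2.imread('pics/w4.png')[60:240,220:420]
cv2.imwrite('pics/w4c.png',cv2.resize(p,None,fx=3.3,fy=3.3,interpolation=cv2.INTER_CUBIC))
E
```

```text
t 4.3 pos [ 0.567  -0.0147  0.0409] q [-0.223  0.717  1.713 -0.     0.711 -0.266] rot [6.915e-01 7.224e-01 1.000e-04 5.000e-04] F [ 0.71 -1.55  0.51] w 0.0004 vel 0.16
t 4.35 pos [ 0.5664 -0.0133  0.0408] plate(mm) [-88.3 -18.8] yawx 1.615 tilt [ 1.e-04  5.e-04 -1.e+00] F [0.03 1.32 1.4 ]
world goal [0.553  0.0244 0.04  ] tool shift cm [ 3.83 -1.17  0.08]
```

View pics/w4c.png

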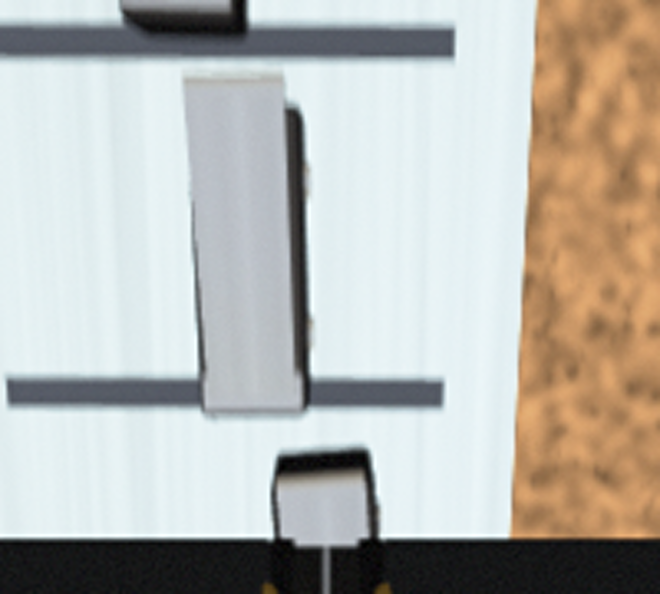

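Run:
```python
from h import *
p,d,K,E=load('w4.npz')
for v in (470,475,480):
    U,V=220+320/3.3-.3,60+v/3.3-.3
    for z in (.036,.038,.040,.042,.044,.048):
        print(v,z,((px2z(U,V,z,K,E)[:2]-c0)@Rz0*1000).round(1))
for v in (480,490,500,510,520):
    U,V=317,int(60+v/3.3); w=px2w(U,V,d[V,U],K,E);print(v,w.round(4),((w[:2]-c0)@Rz0*1000).round(1))
for v in (90,150,250,400):
    U,V=293,int(60+v/3.3); w=px2w(U,V,d[V,U],K,E);print(v,w.round(4),((w[:2]-c0)@Rz0*1000).round(1))
```

```text
470 0.036 [-68.4 -18.2]
470 0.038 [-67.9 -18.2]
470 0.04 [-67.3 -18.2]
470 0.042 [-66.7 -18.2]
470 0.044 [-66.2 -18.2]
470 0.048 [-65.  -18.2]
475 0.036 [-69.3 -18.2]
475 0.038 [-68.7 -18.2]
475 0.04 [-68.1 -18.2]
475 0.042 [-67.5 -18.2]
475 0.044 [-67.  -18.2]
475 0.048 [-65.8 -18.2]
480 0.036 [-70.1 -18.2]
480 0.038 [-69.5 -18.2]
480 0.04 [-68.9 -18.2]
480 0.042 [-68.4 -18.2]
480 0.044 [-67.8 -18.2]
480 0.048 [-66.6 -18.2]
480 [0.5652 0.0062 0.0403] [-68.8 -18.4]
490 [0.5652 0.0052 0.0425] [-69.7 -18.4]
500 [0.5653 0.0032 0.0412] [-71.8 -18.4]
510 [0.5654 0.0014 0.0408] [-73.5 -18.4]
520 [ 5.655e-01 -3.000e-04  4.060e-02] [-75.3 -18.4]
90 [0.5517 0.0637 0.0468] [-10.7  -7.3]
150 [0.5518 0.0558 0.0453] [-18.6  -7.1]
250 [0.5519 0.0417 0.0422] [-32.7  -6.6]
400 [0.552  0.0171 0.0344] [-57.3  -5.6]
```

The crop shows lever 1's free end at (320,475), with depth reading about 0.041–0.042 m at that point. Lever 2, at rest, reads 0.047 m. So lever 1 is going down as planned. I'll go 0.6 mm lower for margin above half travel and continue.

arm_command(targets=[[1.2,-0.03,0.06,0,0],[2.4,-0.25,0.06,0,0],[3.6,-0.8,0.06,0,0],[4.8,-1.15,0.06,0,0],[6.0,-1.2,0.06,0,0]])

```text
time: 4.97
position: [0.5515, 0.0447, 0.04]
tool_rot: [0.692, 0.722, -0.0, -0.0]
ft_force: [-0.2, -1.5, 2.1]
grip_width: 0.0009
```

```bash
python3 -c "
from h import *
snap('wrist','w5');st((32,2.5,40))"
python3 - <<'E'
import cv2
p=cv2.imread('pics/w5.png')[20:240,220:420]
cv2.imwrite('pics/w5c.png',cv2.resize(p,None,fx=2.7,fy=2.7,interpolation=cv2.INTER_CUBIC))
E
```

```text
t 4.975 pos [0.5515 0.0447 0.04  ] q [-0.121  0.708  1.747 -0.     0.687 -0.164] rot [ 6.917e-01  7.222e-01 -3.000e-04 -2.000e-04] F [-0.17 -1.46  2.07] w 0.0009 vel 0.174
t 5.025 pos [0.5515 0.046  0.04  ] plate(mm) [-28.4  -6.4] yawx 1.6146 tilt [-6.e-04  6.e-04 -1.e+00] F [0.77 0.96 1.42]
world goal [0.54  0.106 0.04 ] tool shift cm [ 6.04 -0.88  0.01]
```

View pics/w5c.png

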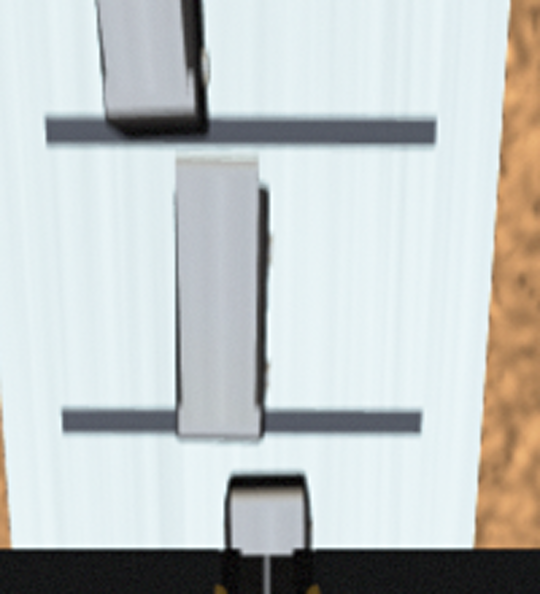

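The crop shows the finger centred on lever 2, whose free end at (268,490) is pressed down. Lever 3 is ahead, from (217,158) to (218,437). I'll check lever 3's sideways position and then continue.

Run:
```python
from h import *
p,d,K,E=load('w5.npz')
for n,u,v,z in (('t3',217,160,.048),('h3',218,437,.035),('h4',152,105,.035),('t2',268,492,.041)):
    print(n,((px2z(u/2.7+220-.3,v/2.7+20-.3,z,K,E)[:2]-c0)@Rz0*1000).round(1))
for v in (500,520):
    U,V=319,int(20+v/2.7); print(px2w(U,V,d[V,U],K,E).round(4))
```

```text
t3 [52.5  2.1]
h3 [2.7 3.2]
h4 [62.9 14.2]
t2 [-6.7 -6.5]
[0.5508 0.0659 0.0406]
[0.551  0.0619 0.0399]
```

arm_command(targets=[[1.2,0,0,0,0],[2.4,-0.15,0,0,0],[3.6,-0.6,0,0,0],[4.8,-0.88,0,0,0],[6.0,-0.88,0,0,0]])

```text
time: 5.65
position: [0.5402, 0.1042, 0.0399]
tool_rot: [0.692, 0.722, -0.0, -0.0]
ft_force: [-0.1, -1.8, 1.0]
grip_width: 0.0003
```

```bash
python3 -c "
from h import *
snap('wrist','w6');st((92,16.5,40))"
python3 - <<'E'
import cv2
p=cv2.imread('pics/w6.png')[20:240,220:420]
cv2.imwrite('pics/w6c.png',cv2.resize(p,None,fx=2.7,fy=2.7,interpolation=cv2.INTER_CUBIC))
E
```

```text
t 5.65 pos [0.5402 0.1042 0.0399] q [-0.012  0.706  1.756 -0.     0.681 -0.055] rot [ 6.917e-01  7.222e-01 -3.000e-04 -2.000e-04] F [-0.13 -1.75  1.03] w 0.0003 vel 0.177
t 5.7 pos [0.5403 0.1055 0.04  ] plate(mm) [31.5  2.3] yawx 1.6146 tilt [-4.e-04  5.e-04 -1.e+00] F [-1.26  0.95  0.68]
world goal [0.5235 0.1653 0.04  ] tool shift cm [ 6.05 -1.41  0.  ]
```

View pics/w6c.png

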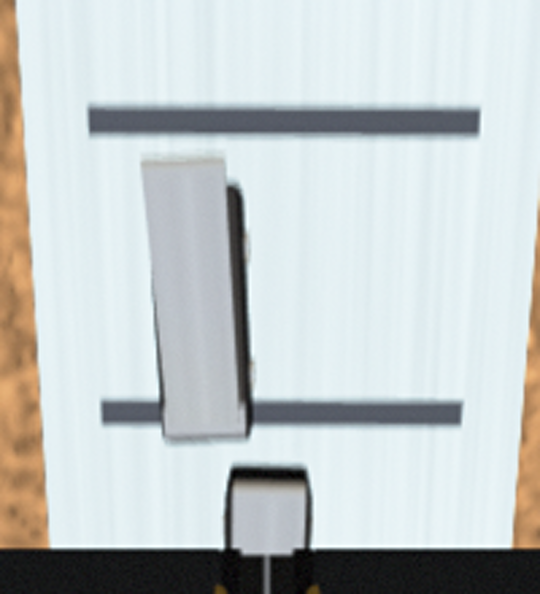

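The crop shows lever 3 under the finger, its free end at (270,485) pressed and centred. Lever 4 runs from (205,437) to (184,158). I continue onto lever 4.

arm_command(targets=[[1.2,0,0,0,0],[2.4,-0.2,0,0,0],[3.6,-0.9,0,0,0],[4.8,-1.3,0,0,0],[6.0,-1.4,0,0,0]])

```text
time: 6.32
position: [0.5234, 0.1636, 0.0399]
tool_rot: [0.692, 0.722, -0.0, -0.0]
ft_force: [0.7, -1.8, 0.6]
grip_width: 0.0004
```

```bash
python3 -c "
from h import *
p,d,K,E=snap('wrist','w7');st((130,17.3,40))
for v in (500,520):
    U,V=319,int(20+v/2.7); print(px2w(U,V,d[V,U],K,E).round(4))
"
python3 - <<'E'
import cv2
p=cv2.imread('pics/w7.png')[20:240,220:420]
cv2.imwrite('pics/w7c.png',cv2.resize(p,None,fx=2.7,fy=2.7,interpolation=cv2.INTER_CUBIC))
E
```

```text
t 6.325 pos [0.5234 0.1636 0.0399] q [ 0.099  0.705  1.76  -0.     0.678  0.056] rot [ 6.917e-01  7.222e-01 -4.000e-04 -2.000e-04] F [ 0.68 -1.84  0.64] w 0.0004 vel 0.178
t 6.375 pos [0.5235 0.1648 0.04  ] plate(mm) [91.5 16.6] yawx 1.6147 tilt [-5.e-04  5.e-04 -1.e+00] F [-0.91  0.59  1.36]
world goal [0.5211 0.2032 0.04  ] tool shift cm [ 3.85 -0.07  0.  ]
[0.5227 0.1848 0.0403]
[0.5228 0.1814 0.0416]
```

View pics/w7c.png

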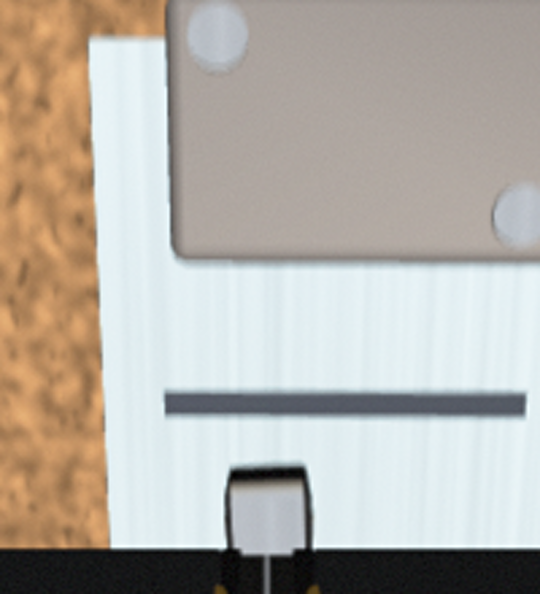

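The crop shows lever 4 pressed and centred at (269,485). The box edge is well ahead, at row 260. I'll run off the end of lever 4, stop short of the box, and lift.

arm_command(targets=[[1.2,-0.05,0,0,0],[2.4,-0.07,0,0,0],[3.4,-0.07,0,0,0],[3.85,-0.07,0,0,0],[3.85,-0.07,0,0,0]])

```text
time: 7.0
position: [0.5216, 0.2017, 0.0397]
tool_rot: [0.692, 0.722, -0.0, -0.0]
ft_force: [-0.2, 0.9, 0.2]
grip_width: 0.0005
```

arm_command(targets=[[0,0,-2,0,0],[0,0,-6,0,0],[0,0,-11,0,0],[-3,0,-15,0,0],[-8,0,-17,0,0]])

```text
time: 7.62
position: [0.5264, 0.1213, 0.2124]
tool_rot: [0.691, 0.723, 0.002, 0.002]
ft_force: [0.1, -1.2, -0.1]
grip_width: 0.0006
```

```bash
python3 -c "
from h import *
snap('scene','s8');snap('wrist','w8')
p=cv2.imread('pics/s8.png')[160:300,260:430]
cv2.imwrite('pics/s8c.png',cv2.resize(p,None,fx=4,fy=4,interpolation=cv2.INTER_CUBIC))"
```

```text
t 7.625 pos [0.5264 0.1213 0.2124] q [ 0.019  0.425  1.66   0.     1.052 -0.026] rot [0.6909 0.723  0.0017 0.0015] F [ 0.1  -1.2  -0.05] w 0.0006 vel 0.784
t 7.675 pos [0.5278 0.1151 0.2141] q [ 0.011  0.422  1.659 -0.006  1.053 -0.029] rot [6.921e-01 7.218e-01 7.000e-04 4.200e-03] F [-0.07 -3.06  1.19] w 0.0004 vel 0.135
```

View pics/s8c.png

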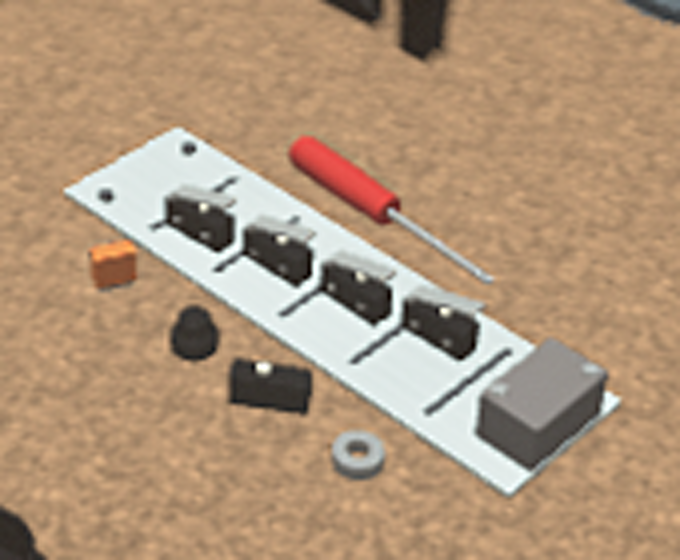

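View pics/w8.png

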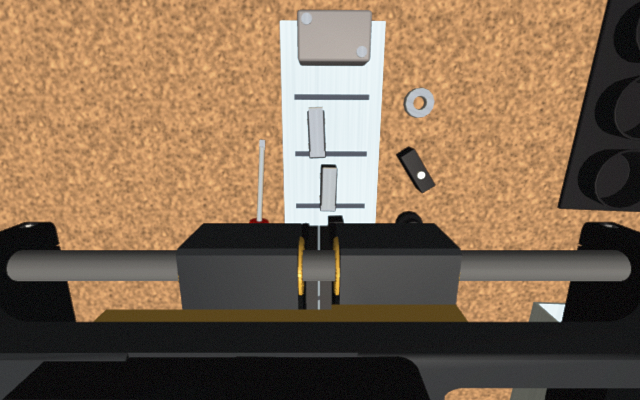

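The scene crop shows all four levers sloping up again, at (200,195), (280,227), (357,265) and (443,297). The loose parts are where they were, and the arm is clear. I'll compare before and after numerically and hand in.

```bash
python3 -c "
from h import *
a=load('scene0.npz')[0].astype(int);b=load('s8.npz')[0].astype(int)
D=np.abs(a-b).max(2)[185:300,260:430];print('changed px>40:',(D>40).sum())
from rig import robot
print(robot.hand_in())"
```

```text
changed px>40: 0
the job is handed in; nothing more can be done
None
```

I swept the closed fingertip along the row from the plate's bare end towards the junction box. It passed over levers 1 to 4 in order, following the stagger, and I handed the job in at about 7.7 s.

- **Press depth:** the fingertip was at z ≈ 0.040 m. By the given geometry that is about 60% of each lever's travel. Wrist-camera depth on levers 1, 2 and 4 while they were under the finger agreed to within 1–2 mm. I did not measure depth on lever 3, but the picture shows it centred under the finger and pressed. I could not measure the lever angles directly.
- **Force:** readings stayed around 1–2 N, close to the sensor's noise, so they don't confirm the depth on their own.
- **Finish:** the last finger position was about 16 mm short of the box. I then lifted the tool clear, and it was touching nothing at hand-in.
- **Last check:** the scene pictures from before and after show no pixel changed by more than 40 levels around the plate. All four levers are back up, and the screwdriver, relay, spare, collar and knob have not moved. The meter and can were outside that area and were not compared, but the arm never went near them.

No check failed. One wrist-force reading of 3 N came while the arm was decelerating in free air after the lift.

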